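Line up the furniture legs by height

TASK

Line up the four loose furniture legs in order of height on the plank, each standing upright on its plate and centred on its own felt disc: the shortest next to the upright dark steel stop at one end of the plank, the tallest at the far end. Set each one down rather than letting it drop, do not knock any over, and leave the mug where it is.

Things in the scene. Friction and masses are not known exactly. Their poses are not given: they have to be found in the camera images.
- leg_a: The shortest of four screw-on furniture legs, 50 mm tall: an aluminium tube 30 mm in diameter with an 8 mm black rubber cap of the same diameter on top, rising from a steel mounting plate (disc 60 mm in diameter, 5 mm thick) on which it stands on the desk. Origin: centre of the underside of the plate; z up along the tube. Mass 0.1 to 0.35 kg.
- leg_b: The second shortest of four screw-on furniture legs, 75 mm tall: an aluminium tube 34 mm in diameter with an 8 mm black rubber cap of the same diameter on top, rising from a steel mounting plate (disc 60 mm in diameter, 5 mm thick) on which it stands on the desk. Origin: centre of the underside of the plate; z up along the tube. Mass 0.1 to 0.35 kg.
- leg_c: The second tallest of four screw-on furniture legs, 100 mm tall: an aluminium tube 38 mm in diameter with an 8 mm black rubber cap of the same diameter on top, rising from a steel mounting plate (disc 60 mm in diameter, 5 mm thick) on which it stands on the desk. Origin: centre of the underside of the plate; z up along the tube. Mass 0.1 to 0.35 kg.
- leg_d: The tallest of four screw-on furniture legs, 125 mm tall: an aluminium tube 42 mm in diameter with an 8 mm black rubber cap of the same diameter on top, rising from a steel mounting plate (disc 60 mm in diameter, 5 mm thick) on which it stands on the desk. Origin: centre of the underside of the plate; z up along the tube. Mass 0.1 to 0.35 kg.
- pad_a: One of four identical grey felt discs, 68 mm in diameter, 3 mm thick, fixed in a straight row 90 mm apart (centre to centre) along the top of a pine plank (110 x 450 mm, 18 mm thick, fixed on the desk). Origin: centre of the disc's underside, 18 mm above the desk; its top is 21 mm above the desk. Its x axis points across the plank, away from the robot, its y axis along the row. Which of the four discs has which place in the row differs each time.
- pad_b: One of four identical grey felt discs, 68 mm in diameter, 3 mm thick, fixed in a straight row 90 mm apart (centre to centre) along the top of a pine plank (110 x 450 mm, 18 mm thick, fixed on the desk). Origin: centre of the disc's underside, 18 mm above the desk; its top is 21 mm above the desk. Its x axis points across the plank, away from the robot, its y axis along the row. Which of the four discs has which place in the row differs each time.
- pad_c: One of four identical grey felt discs, 68 mm in diameter, 3 mm thick, fixed in a straight row 90 mm apart (centre to centre) along the top of a pine plank (110 x 450 mm, 18 mm thick, fixed on the desk). Origin: centre of the disc's underside, 18 mm above the desk; its top is 21 mm above the desk. Its x axis points across the plank, away from the robot, its y axis along the row. Which of the four discs has which place in the row differs each time.
- pad_d: One of four identical grey felt discs, 68 mm in diameter, 3 mm thick, fixed in a straight row 90 mm apart (centre to centre) along the top of a pine plank (110 x 450 mm, 18 mm thick, fixed on the desk). Origin: centre of the disc's underside, 18 mm above the desk; its top is 21 mm above the desk. Its x axis points across the plank, away from the robot, its y axis along the row. Which of the four discs has which place in the row differs each time.
- stop: Upright dark steel stop block fixed across one end of the plank (either end, it differs each time): 90 mm across the plank, 12 mm thick, 45 mm tall, its top 63 mm above the desk. It lies in line with the discs, 72 mm from the centre of the nearest one. Origin: centre of its underside, on the plank's top. The other end of the plank has only a flat wooden strip 4 mm high.
- mug: Blue ceramic mug, 90 mm tall, 76 mm in diameter with a handle at its side, standing loose on the desk near the plank's left end (+y). A bystander, to be left alone. Origin: centre of its underside.
There are look-alikes about, which are no part of the job. What is shaped like the leg_a but yellow is not meant. Leave any red look-alike of the leg_c alone.

How it is judged:
By the outcome, as a careful person would: the job done as asked, in the order asked, and still so for the second after the job is handed in, with the robot touching nothing.
It also fails if it takes over 104 s, if anything falls off the work surface, if the arm or the gripper's body presses on something with over 40 N, if the wrist force passes 120 N, or if a joint passes its speed limit or range.

ROBOT

A 6-joint arm with a two-finger parallel gripper is mounted at the origin on the work surface. World frame = base frame: x ahead of the robot, y to its left, z up, the work surface at z = 0. Lengths are in mm, angles in degrees, forces in N, time in s.
With the tool pointing down it reaches from about 350 to 775 mm from the base axis. Payload 7.3 kg.
Tool frame: the origin (TCP) lies on the centre line of the jaws, within the pads' length; the fingertips stand 19 mm ahead of it and the grasp point (between the pads) is the TCP (bot.nose_length is the distance from the TCP to the fingertips, in mm); z points along the fingers, y is the line along which they close (so a half turn about z gives the same grasp; the last joint's range is limited). The gripper opens to 92 mm and grips with 3 to 60 N. Pads are 19 mm wide; open, the fingers measure 130 mm over their backs; the gripper's body (75 mm by 190 mm) begins 47 mm behind the grasp point.
Start: joints at [-71.849, 19.595, 87.324, -0, 73.075, -8.365], TCP at [234.413, -469.781, 245.741] pointing down, gripper open.
Joint ranges: [-145.02, 145.02], [-44.19, 115.74], [2.07, 154.8], [-57.11, 237.11], [16.16, 152.29], [-177.93, 177.93]. Speed limits (degrees/s): [147.25, 147.25, 180, 180, 180, 180].

INTERFACE

Orientations are given as [roll, pitch, yaw] about the fixed x, y, z axes, in that order (R = Rz(yaw) Ry(pitch) Rx(roll)).
In Python, from workcell import bot gives the robot as it stands.
- The arm moves only by the shell command python3 -m handwheel 'ROWS' [FORCE]. ROWS is JSON, a list of rows, each a list of 5 numbers: the gripper's target within -1 to 1 (shut at 1, half-way at 0, fully open at -1), then the shift along the tool's x, y, z in units of 2.5 cm (1.0 is 2.5 cm), then the turn about the tool's z in units of 4 degrees (1.0 is 4 degrees). A call has 1 to 12 rows; each row shifts and turns the commanded pose from where the row before left it, along the tool's axes as they then stand; what a row does not reach is not made up. A row lasts 1/8 s, in which the tool goes at most 62.5 mm and 10.7 degrees, less where a joint would pass 70% of its speed; a pose out of reach is approached as far as the arm can. A call with a number of a shift or a turn outside -1 to 1 is refused whole. A call with a gripper value outside its range is refused whole. The fingers move at their own pace and stop on an object; FORCE is the grip in N (left out, the last holds). Time passes only in rows, so rows that do not move let the fingers close. It gives the time, the measured TCP pose, the force, the opening and the grip force at its end, in the units of the state.
- bot.sense(): the state, without advancing time (a new reading comes with each control period).
- bot.get_image(name): name is "side" or "top"; returns the picture (384x512x3 uint8, red, green, blue); there is no depth.
- bot.calibration(name): a dict with "fx", "fy", "cx", "cy" (pixels), "origin" and "rotation" of the camera in the world. Camera axes: x right, y down, z forward; pixel columns grow to the right and rows downward; lengths in mm; the calibration is good to about 2 mm. A picture is of the moment at which its call begins. calibration takes no time and is no camera call.
- bot.close_job(): hands the job in; it is judged then, once.
The state is a dict: "clock": time; "q": joint angles; "joint_vel": joint speeds; "tau": joint torques, N m; "tool_pos": TCP position; "tool_rot": TCP orientation; "wrist_force": force on the tool from outside, world axes, zero at the start; "ft_torque": the same for the moment, N m; "opening": opening from 0.0 (shut) to 1.0 (fully open); "grasp_force": force on a finger pad.
Only numpy, scipy, OpenCV 4.12 (cv2) and the standard library are available. Lean on these libraries where they do the work, as an engineer would, in place of code of your own. Each camera call takes 0.05 s, during which the arm holds its last target. There are 200 camera calls.

## Working session

There is one attempt and no reset: what is moved stays moved. The work goes in short steps, Python scripts to look and compute and a shell command to move; the robot and the scene stay as the last step left them, time stands still between calls to the robot, and variables do not carry over. Pictures are saved under pics/ and viewed, at most 14 in all, crops included, and the job is handed in when it is done.

```bash
mkdir -p pics
python3 - <<'E'
from workcell import bot
import cv2
for n in("top","side"):
    cv2.imwrite(f"pics/{n}0.png",cv2.resize(bot.get_image(n)[:,:,::-1],(768,576),interpolation=cv2.INTER_CUBIC))
    print(n,bot.calibration(n))
print(bot.sense())
E
```

```text
top {'fx': 456.5717668657884, 'fy': 456.5717668657884, 'cx': 260.18331407842624, 'cy': 192.54109584925968, 'origin': array([ 423.45761252,   64.09590849, 1047.133034  ]), 'rotation': array([-174.06579356,    1.32207848,  -90.07206037])}
side {'fx': 352.9902171858808, 'fy': 352.9902171858808, 'cx': 260.72196553097206, 'cy': 187.84108348387957, 'origin': array([ 66.6369032 , 536.18555627, 668.08788189]), 'rotation': array([-134.19745721,   -1.28589406, -135.4920868 ])}
{'clock': 0.1, 'q': array([-7.18484642e+01,  1.96325401e+01,  8.73697004e+01, -1.62010786e-04,
        7.30745680e+01, -8.36630236e+00]), 'joint_vel': array([-0.03362824, -0.12165778, -0.14469559,  0.04531544, -0.06720671,
        0.01352679]), 'tau': array([ 2.37039458e-03, -4.32005131e+01, -2.44693011e+01,  7.20106624e-02,
        5.26645139e-02, -3.21252196e-05]), 'tool_pos': array([ 234.30919957, -469.45472179,  245.12610259]), 'tool_rot': array([-1.79923986e+02, -1.10224394e-02,  2.65178781e+01]), 'wrist_force': array([ 0.55560081, -1.15283038, -0.21581539]), 'ft_torque': array([ 0.05311291,  0.04451344, -0.02611252]), 'grasp_force': 0.0, 'opening': 1.0004616012538232}
```

View pics/top0.png

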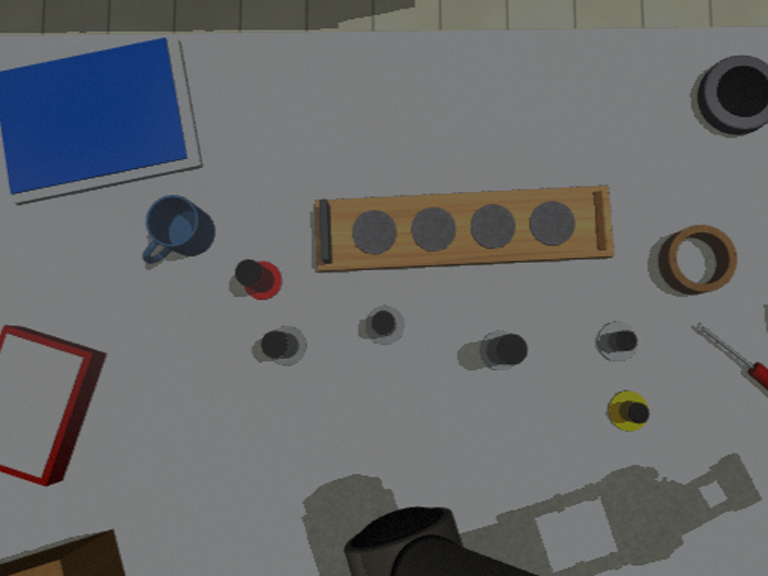

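View pics/side0.png

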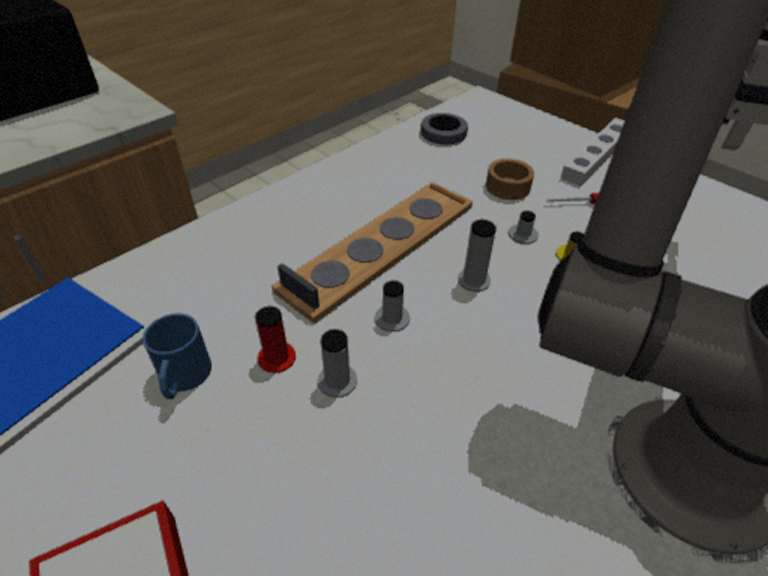

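Top view at 768 px, candidates:
- **leg_a:** (622,341) is aluminium and shortest. The yellow look-alike at (632,411) is not meant.
- **leg_b:** (383,323).
- **leg_c:** (277,345) is aluminium. The red look-alike at (255,275) is to be left alone.
- **leg_d:** (508,349) is the tallest.

The stop is at the left (+y) end, at (325,231), and the discs are at 375, 433, 493 and 552. I'll confirm these in an enlarged crop with measured outlines.

```bash
cat > h.py <<'E'
from workcell import bot
import cv2, numpy as np
from scipy.spatial.transform import Rotation as R
def cam(n):
    c=bot.calibration(n); return c,R.from_euler('xyz',c['rotation'],degrees=True).as_matrix()
def world(n,u,v,z):
    c,M=cam(n); d=M@np.array([(u-c['cx'])/c['fx'],(v-c['cy'])/c['fy'],1]); o=np.array(c['origin'])
    return (o+d*(z-o[2])/d[2])
def pix(n,P):
    c,M=cam(n); q=(np.asarray(P,float)-c['origin'])@M
    return np.c_[q[...,0]/q[...,2]*c['fx']+c['cx'],q[...,1]/q[...,2]*c['fy']+c['cy']]
def circ(x,y,z,r):
    t=np.linspace(0,2*np.pi,60); return np.c_[x+r*np.cos(t),y+r*np.sin(t),0*t+z]
E
python3 - <<'E'
from h import *
im=bot.get_image("top"); S=bot.get_image("side")
g=im.max(2)
caps={'a':(622,341,50),'b':(383,323,75),'c':(274,345,100),'d':(511,349,125)}
for k,(u,v,z) in caps.items():
    u=int(u/1.5);v=int(v/1.5); w=g[v-16:v+17,u-20:u+21]
    n,l,s,c=cv2.connectedComponentsWithStats((w<45).astype(np.uint8))
    i=1+s[1:,4].argmax(); C=c[i]+[u-20,v-16]
    print(k,C,s[i],world("top",*C,z).round(1))
for u,v in((375,231.5),(433.5,229),(493,226.5),(552,223)): print('pad',world("top",u/1.5,v/1.5,21).round(1))
def crop(I,x,y,w,h): return cv2.resize(I[y:y+h,x:x+w,::-1],(800,int(800*h/w)),interpolation=cv2.INTER_CUBIC)
a=crop(im,150,120,290,175//1); a=cv2.convertScaleAbs(a,alpha=1.6)
cv2.imwrite("pics/c1.png",a)
E
```

```text
a [416.36363636 226.94805195] [ 14  10  16  13 154] [ 451.1 -250.7   50. ]
b [254.94152047 214.85964912] [ 13   9  15  15 171] [476.8  97.6  75. ]
c [182.81512605 229.10504202] [ 12   7  18  18 238] [446.2 246.7 100. ]
d [340.33123028 232.67507886] [ 10   7  21  20 317] [437.9 -75.4 125. ]
pad [617.9 110.8  21. ]
pad [621.2  21.9  21. ]
pad [624.6 -68.2  21. ]
pad [ 629.4 -157.3   21. ]
```

View pics/c1.png

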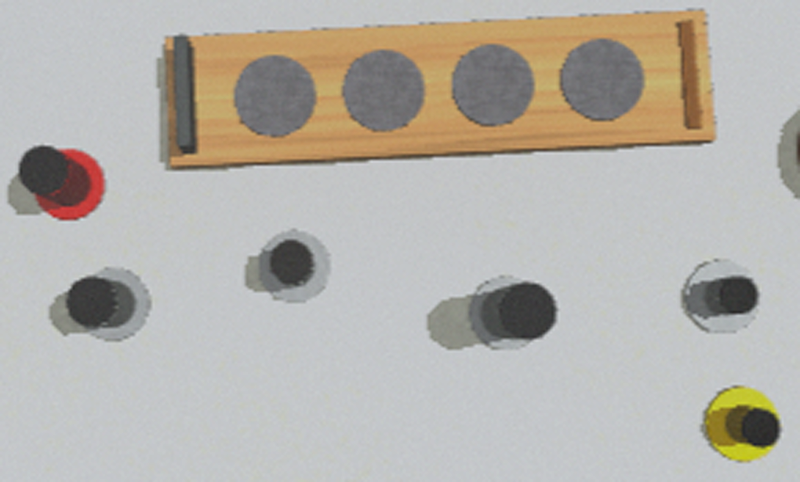

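The crop confirms it. The aluminium legs have caps at a (738,295), b (292,263), c (91,302) and d (528,310), and only the red and yellow ones are look-alikes. I'll cross-check positions from caps and plates, and the row from the discs.

Run:
```python
from h import *
f=lambda x,y:(150+x*.3625-.3,120+y*.363-.3)
H=dict(a=50,b=75,c=100,d=125)
cap=dict(a=(738,295),b=(292,263),c=(91,302),d=(528,310)); pl=dict(a=(720,297),b=(295,266),c=(114,304),d=(506,313))
for k in H: print(k,world("top",*f(*cap[k]),H[k])[:2].round(1),world("top",*f(*pl[k]),5)[:2].round(1))
p=np.array([world("top",*f(*q),21)[:2] for q in((275,96),(384,91),(493,85),(602,80))]);print(p.round(1))
# pads by segmentation: grey (low saturation) inside plank
im=bot.get_image("top"); hsv=cv2.cvtColor(im,cv2.COLOR_RGB2HSV)
m=np.zeros(im.shape[:2],np.uint8); m[128:172,230:390]=(hsv[128:172,230:390,1]<70)
m=cv2.morphologyEx(m,cv2.MORPH_OPEN,np.ones((3,3),np.uint8))
n,l,s,c=cv2.connectedComponentsWithStats(m)
for i in range(1,n):
    if s[i,4]>100: print(s[i],c[i],world("top",*c[i],21)[:2].round(1))
# side view checks: project
S=bot.get_image("side"); S=cv2.resize(S[:,:,::-1],None,fx=3,fy=3,interpolation=cv2.INTER_CUBIC)
for k in H:
    w=(world("top",*f(*cap[k]),H[k])+world("top",*f(*pl[k]),5))/2
    for z,r in((H[k],dict(a=15,b=17,c=19,d=21)[k]),(5,30)):
        cv2.polylines(S,[(3*pix("side",circ(w[0],w[1],z,r))+1).astype(int)],True,(0,255,0),1)
for q in p: cv2.polylines(S,[(3*pix("side",circ(*q,21,34))+1).astype(int)],True,(0,255,255),1)
cv2.imwrite("pics/s1.png",S[330:800,480:1120])
```

```text
a [ 451.5 -252.6] [ 451.1 -252.2]
b [476.1  96.3] [477.4  96.2]
c [445.7 246.9] [446.3 246.1]
d [438.8 -76.9] [438.3 -77.2]
[[ 617.4  112.2]
 [ 621.1   22.1]
 [ 625.6  -67.7]
 [ 629.3 -157.2]]
[230 128  43   5 156] [249.02564103 129.37179487] [676.  113.1]
[353 134  31  30 707] [367.84582744 148.41301273] [ 630. -157.]
[314 136  30  30 697] [328.1348637  150.38450502] [626.  -67.1]
[274 138  30  29 687] [288.57496361 152.24745269] [622.2  22.8]
[235 140  29  29 683] [249.11713031 154.25329429] [618.1 112.8]
```

View pics/s1.png

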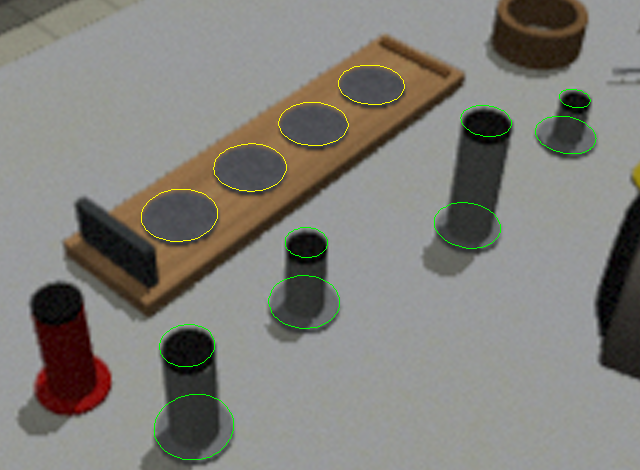

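The model outlines line up with both cameras to within about 2 mm.

| Item | x, y (mm) | Target disc (x, y) |
|---|---|---|
| leg_a | 451, -252 | 618, 112 |
| leg_b | 477, 96 | 622, 22 |
| leg_c | 446, 246.5 | 626, -67 |
| leg_d | 438.5, -77 | 630, -157 |

I'll turn the tool to yaw 90, so tool x = world +y, tool y = world +x and z points down. The fingers then close across the plank. I'll place the shortest first.

```bash
python3 -m handwheel '[[-0.2,0,0,0.25,-1],[-0.2,0,0,0.25,-1],[-0.2,0,0,0.25,-1],[-0.2,0,0,0.25,-1],[-0.2,0,0,0.25,-1],[-0.2,0,0,0.25,-1],[-0.2,0,0,0.25,-1],[-0.2,0,0,0.25,-1],[-0.2,0,0,0.25,-1],[-0.2,0,0,0.25,-1],[-0.2,0,0,0.25,-1],[-0.2,0,0,0.25,-1]]' 30
python3 -m handwheel '[[-0.2,0,0,0,-1],[-0.2,0,0,0,-1],[-0.2,0,0,0,-1],[-0.2,0,0,0,-0.88],[-0.2,0,0,0,0],[-0.2,0,0,0,0]]'
python3 -c "
from h import *
print(world('top',635/1.5,412/1.5,50))"
```

```text
clock: 1.8
tool_pos: [234.4, -469.8, 170.5]
tool_rot: [-180.0, -0.0, 74.6]
wrist_force: [-0.8, 0.5, -1.1]
opening: 0.603
grasp_force: 0.0
clock: 2.55
tool_pos: [234.4, -469.8, 170.7]
tool_rot: [180.0, 0.0, 90.0]
wrist_force: [-0.8, 0.3, -0.1]
opening: 0.599
grasp_force: 0.0
[ 349.30437353 -261.80266341   50.        ]
```

```bash
python3 -m handwheel '[[-0.2,0.967,0.963,0,0],[-0.2,0.967,0.963,0,0],[-0.2,0.967,0.963,0,0],[-0.2,0.967,0.963,0,0],[-0.2,0.967,0.963,0,0],[-0.2,0.967,0.963,0,0],[-0.2,0.967,0.963,0,0],[-0.2,0.967,0.963,0,0],[-0.2,0.967,0.963,0,0],[-0.2,0,0,0,0],[-0.2,0,0,0,0]]'
python3 -m handwheel '[[-0.2,0,0,1,0],[-0.2,0,0,1,0],[-0.2,0,0,1,0],[-0.2,0,0,0.8,0],[-0.2,0,0,0.6,0],[-0.2,0,0,0.6,0],[-0.2,0,0,0.4,0],[-0.2,0,0,0.23,0],[-0.2,0,0,0,0],[-0.2,0,0,0,0]]'
```

```text
clock: 3.92
tool_pos: [450.7, -252.3, 170.7]
tool_rot: [-180.0, 0.0, 90.0]
wrist_force: [0.4, -0.3, 0.4]
opening: 0.601
grasp_force: 0.0
clock: 5.18
tool_pos: [451.3, -252.2, 30.4]
tool_rot: [180.0, 0.0, 90.0]
wrist_force: [-0.3, 0.1, -0.4]
opening: 0.601
grasp_force: 0.0
```

```bash
python3 -m handwheel '[[0.6,0,0,0,0],[0.6,0,0,0,0],[0.6,0,0,0,0],[0.6,0,0,0,0],[0.6,0,0,0,0],[0.6,0,0,0,0],[0.6,0,0,0,0],[0.6,0,0,0,0]]' 30
```

```text
clock: 6.18
tool_pos: [451.1, -252.1, 30.1]
tool_rot: [180.0, 0.0, 90.0]
wrist_force: [0.6, 0.1, 3.6]
opening: 0.318
grasp_force: 30.0
```

```bash
python3 -m handwheel '[[0.6,0,0,-0.4,0],[0.6,0,0,-0.8,0],[0.6,0,0,-0.8,0],[0.6,0,0,-0.8,0],[0.6,0,0.67,0,0],[0.6,0,1,0,0],[0.6,0,1,0,0],[0.6,0,1,0,0],[0.6,0,1,0,0],[0.6,0,1,0,0],[0.6,0,1,0,0],[0.6,0,0,0,0]]'
python3 -m handwheel '[[0.6,0.5,0,0,0],[0.6,1,0,0,0],[0.6,1,0,0,0],[0.6,1,0,0,0],[0.6,1,0,0,0],[0.6,1,0,0,0],[0.6,1,0,0,0],[0.6,1,0,0,0],[0.6,1,0,0,0],[0.6,1,0,0,0],[0.6,1,0,0,0],[0.6,1,0,0,0]]'
python3 -m handwheel '[[0.6,1,0,0,0],[0.6,1,0,0,0],[0.6,0.7,0,0,0],[0.6,0.38,0,0,0],[0.6,0,0,0,0],[0.6,0,0,0,0],[0.6,0,0,0,0]]'
python3 - <<'E'
from h import *
im=bot.get_image("top")[:,:,::-1]; s=bot.get_image("side")[:,:,::-1]
z=lambda I,x,y:cv2.resize(I[y:y+110,x:x+130],(390,330),interpolation=cv2.INTER_CUBIC)
cv2.imwrite("pics/p1.png",cv2.convertScaleAbs(np.hstack([z(im,190,90),z(s,160,90)]),alpha=1.5))
E
```

```text
clock: 7.68
tool_pos: [618.5, -251.6, 99.7]
tool_rot: [-180.0, 0.0, 90.1]
wrist_force: [-0.2, 0.6, -3.1]
opening: 0.321
grasp_force: 30.0
clock: 9.18
tool_pos: [617.2, 37.5, 100.1]
tool_rot: [180.0, 0.0, 90.1]
wrist_force: [0.5, 0.6, -1.4]
opening: 0.323
grasp_force: 30.0
clock: 10.05
tool_pos: [617.6, 111.7, 100.0]
tool_rot: [-180.0, 0.0, 90.0]
wrist_force: [-0.1, -0.7, -0.9]
opening: 0.323
grasp_force: 30.0
```

View pics/p1.png

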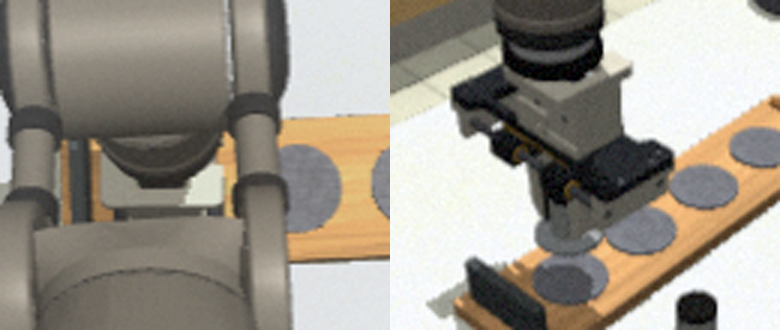

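The side view shows the leg held upright over the disc next to the stop. Now I'll lower it gently.

```bash
python3 -m handwheel '[[0.6,0.03,0,0.4,0],[0.6,0,0,0.5,0],[0.6,0,0,0.5,0],[0.6,0,0,0.3,0],[0.6,0,0,0.1,0],[0.6,0,0,0.05,0],[0.6,0,0,0.05,0],[0.6,0,0,0.02,0],[0.6,0,0,0.02,0],[0.6,0,0,0,0],[0.6,0,0,0,0]]'
```

```text
clock: 11.52
tool_pos: [617.5, 113.3, 51.5]
tool_rot: [180.0, 0.0, 90.0]
wrist_force: [0.4, 1.1, -1.9]
opening: 0.321
grasp_force: 30.0
```

```bash
python3 -m handwheel '[[0.6,0,0,0.02,0],[0.6,0,0,0,0],[0.6,0,0,0,0]]'; python3 -m handwheel '[[0.6,0,0,0.02,0],[0.6,0,0,0,0],[0.6,0,0,0,0]]'
```

```text
clock: 11.9
tool_pos: [617.5, 113.3, 51.1]
tool_rot: [180.0, 0.0, 90.0]
wrist_force: [-0.2, -0.0, 1.3]
opening: 0.317
grasp_force: 30.0
clock: 12.28
tool_pos: [617.6, 113.3, 51.2]
tool_rot: [180.0, 0.0, 90.0]
wrist_force: [-2.1, -0.1, 5.7]
opening: 0.325
grasp_force: 30.0
```

Contact made at 5.7 N. Release, rise and go over leg_b.

```bash
python3 -m handwheel '[[0.1,0,0,0,0],[-0.2,0,0,0,0],[-0.2,0,0,0,0],[-0.2,0,0,0,0],[-0.2,0,0,0,0],[-0.2,0,0,-0.3,0],[-0.2,0,0,-0.7,0],[-0.2,0,0,-1,0],[-0.2,0,0,-1,0],[-0.2,0,0,-1,0],[-0.3,0,-0.63,0,0],[-0.3,-0.18,-1,0,0]]'
python3 -m handwheel '[[-0.3,-0.5,-1,0,0],[-0.3,0,-1,0,0],[-0.3,0,-1,0,0],[-0.3,0,-1,0,0],[-0.3,0,0,0,0],[-0.3,0,0,0,0]]'
python3 - <<'E'
from h import *
im=bot.get_image("top")[:,:,::-1]; s=bot.get_image("side")[:,:,::-1]
z=lambda I,x,y:cv2.resize(I[y:y+110,x:x+130],(390,330),interpolation=cv2.INTER_CUBIC)
cv2.imwrite("pics/p2.png",cv2.convertScaleAbs(np.hstack([z(im,190,90),z(s,160,90)]),alpha=1.5))
E
```

```text
clock: 13.78
tool_pos: [577.0, 108.9, 152.3]
tool_rot: [179.8, -0.0, 90.0]
wrist_force: [-0.2, 0.9, 0.1]
opening: 0.65
grasp_force: 0.0
clock: 14.52
tool_pos: [478.0, 96.2, 151.5]
tool_rot: [179.8, 0.0, 90.0]
wrist_force: [0.4, 0.3, -0.0]
opening: 0.65
grasp_force: 0.0
```

View pics/p2.png

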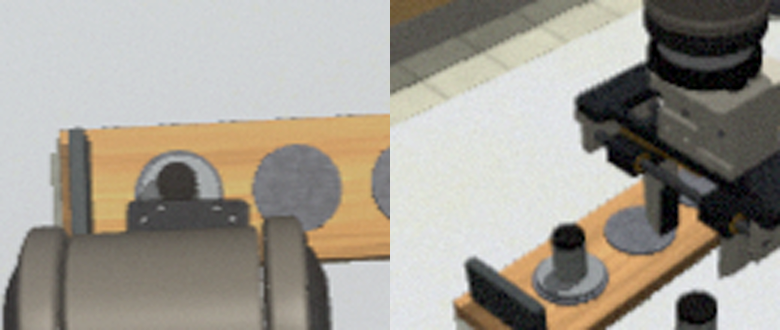

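Leg_a stands concentric on its disc in both views. Now leg_b.

```bash
python3 -m handwheel '[[-0.3,0,-0.04,0.8,0],[-0.3,0,0,1,0],[-0.3,0,0,1,0],[-0.3,0,0,0.7,0],[-0.3,0,0,0.4,0],[-0.3,0,0,0.24,0],[-0.3,0,0,0,0],[-0.3,0,0,0,0]]'
python3 -m handwheel '[[0.5,0,0,0,0],[0.5,0,0,0,0],[0.5,0,0,0,0],[0.5,0,0,0,0],[0.5,0,0,0,0],[0.5,0,0,0,0],[0.5,0,0,0,0],[0.5,0,0,0,0]]'
```

```text
clock: 15.62
tool_pos: [476.2, 96.2, 47.5]
tool_rot: [179.9, 0.0, 90.0]
wrist_force: [0.3, 0.0, -0.7]
opening: 0.652
grasp_force: 0.0
clock: 16.62
tool_pos: [476.0, 96.2, 47.1]
tool_rot: [180.0, 0.0, 90.0]
wrist_force: [1.5, 0.0, 2.9]
opening: 0.368
grasp_force: 30.0
```

```bash
python3 -m handwheel '[[0.5,0,0,-0.4,0],[0.5,0,0,-0.8,0],[0.5,0,0,-0.8,0],[0.5,0,0,-1,0],[0.5,-0.95,0,0,0],[0.5,-1,0,0,0],[0.5,-1,0.82,0,0],[0.5,0,1,0,0],[0.5,0,1,0,0],[0.5,0,1,0,0],[0.5,0,1,0,0],[0.5,0,1,0,0]]'
python3 -m handwheel '[[0.5,0,0,0,0],[0.5,0,0,0,0],[0.5,0,0,0.5,0],[0.5,0,0,0.7,0],[0.5,0,0,0.5,0],[0.5,0,0,0.25,0],[0.5,0,0,0.08,0],[0.5,0,0,0.04,0],[0.5,0,0,0.02,0],[0.5,0,0,0,0],[0.5,0,0,0,0]]'
```

```text
clock: 18.12
tool_pos: [621.2, 22.6, 121.7]
tool_rot: [-179.9, -0.0, 90.0]
wrist_force: [0.7, -0.8, -2.0]
opening: 0.367
grasp_force: 30.0
clock: 19.5
tool_pos: [621.4, 22.5, 69.9]
tool_rot: [180.0, 0.0, 90.0]
wrist_force: [0.5, 0.2, -3.0]
opening: 0.367
grasp_force: 30.0
```

```bash
python3 -m handwheel '[[0.5,0,0,0.03,0],[0.5,0,0,0,0],[0.5,0,0,0,0]]'; python3 -m handwheel '[[0.5,0,0,0.02,0],[0.5,0,0,0,0],[0.5,0,0,0,0]]'; python3 -m handwheel '[[0.5,0,0,0.02,0],[0.5,0,0,0,0],[0.5,0,0,0,0]]'
```

```text
clock: 19.88
tool_pos: [621.3, 22.5, 68.9]
tool_rot: [180.0, 0.0, 90.0]
wrist_force: [0.6, -0.6, -1.9]
opening: 0.364
grasp_force: 30.0
clock: 20.25
tool_pos: [621.3, 22.5, 68.5]
tool_rot: [180.0, 0.0, 90.0]
wrist_force: [-0.3, 0.0, -2.0]
opening: 0.368
grasp_force: 30.0
clock: 20.62
tool_pos: [621.4, 22.5, 68.2]
tool_rot: [180.0, 0.0, 90.0]
wrist_force: [-0.1, 0.1, 0.1]
opening: 0.365
grasp_force: 30.0
```

```bash
python3 -m handwheel '[[0.5,0,0,0.02,0],[0.5,0,0,0,0],[0.2,0,0,0,0],[-0.3,0,0,0,0],[-0.3,0,0,0,0],[-0.3,0,0,0,0],[-0.3,0,0,0,0],[-0.3,0,0,-0.3,0],[-0.3,0,0,-0.7,0],[-0.3,0,0,-1,0],[-0.3,0,0,-1,0],[-0.3,0,0,-0.8,0]]'
python3 -m handwheel '[[-0.3,0,-1,0,0],[-0.3,0,-1,0,0],[-0.3,0.96,-1,0,0],[-0.3,1,-1,0,0],[-0.3,1,-1,0,0],[-0.3,1,-1,0,0],[-0.3,1,-1,0,0],[-0.3,1,0,0,0],[-0.3,1,0,0,0],[-0.3,1,0,0,0],[-0.3,1,0,0,0],[-0.3,0,0,0,0]]'
python3 -c "
from h import *
print(world('top',150+43*.3625,120+170*.363,100))
im=bot.get_image('top')[:,:,::-1]; s=bot.get_image('side')[:,:,::-1]
z=lambda I,x,y:cv2.resize(I[y:y+110,x:x+130],(390,330),interpolation=cv2.INTER_CUBIC)
cv2.imwrite('pics/p3.png',cv2.convertScaleAbs(np.hstack([z(im,220,90),z(s,180,80)]),alpha=1.5))"
```

```text
clock: 22.12
tool_pos: [621.8, 22.5, 165.2]
tool_rot: [179.8, 0.0, 90.0]
wrist_force: [-0.0, -0.1, 0.4]
opening: 0.648
grasp_force: 0.0
clock: 23.62
tool_pos: [446.3, 247.7, 163.6]
tool_rot: [179.9, -0.0, 90.2]
wrist_force: [0.3, 0.1, 1.5]
opening: 0.652
grasp_force: 0.0
[545.57013388 284.64346644 100.        ]
```

View pics/p3.png

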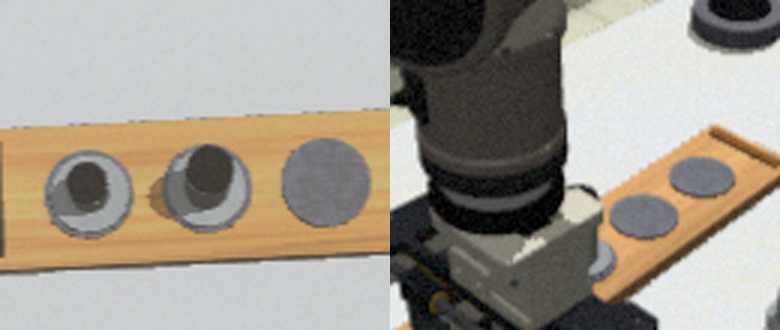

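Legs a and b both stand centred. Next is leg_c; the red look-alike is 100 mm away in x, so it's clear.

```bash
python3 -m handwheel '[[-0.3,0,0,0.5,0],[-0.3,0,0,1,0],[-0.3,0,0,1,0],[-0.3,0,0,0.7,0],[-0.3,0,0,0.35,0],[-0.3,0,0,0.2,0],[-0.3,0,0,0,0],[-0.3,0,0,0,0]]'
python3 -m handwheel '[[0.4,0,0,0,0],[0.4,0,0,0,0],[0.4,0,0,0,0],[0.4,0,0,0,0],[0.4,0,0,0,0],[0.4,0,0,0,0],[0.4,0,0,0,0]]'
```

```text
clock: 24.72
tool_pos: [446.5, 246.5, 69.2]
tool_rot: [179.9, -0.0, 90.0]
wrist_force: [-0.7, -0.3, 0.3]
opening: 0.651
grasp_force: 0.0
clock: 25.6
tool_pos: [446.2, 246.5, 68.9]
tool_rot: [180.0, -0.0, 90.0]
wrist_force: [-1.0, -0.8, 3.9]
opening: 0.414
grasp_force: 30.0
```

```bash
python3 -m handwheel '[[0.4,0,0,-0.4,0],[0.4,0,0,-1,0],[0.4,0,0,-1,0],[0.4,0,0,-1,0],[0.4,0,0,-1,0],[0.4,-0.966,0.552,0,0],[0.4,-0.966,0.552,0,0],[0.4,-0.966,0.552,0,0],[0.4,-0.966,0.552,0,0],[0.4,-0.966,0.552,0,0],[0.4,-0.966,0.552,0,0],[0.4,-0.966,0.552,0,0]]'
python3 -m handwheel '[[0.4,-0.966,0.552,0,0],[0.4,-0.966,0.552,0,0],[0.4,-0.966,0.552,0,0],[0.4,-0.966,0.552,0,0],[0.4,-0.966,0.552,0,0],[0.4,-0.966,0.552,0,0],[0.4,0,0,0,0],[0.4,0,0,0,0],[0.4,0,0,0,0]]'
python3 -m handwheel '[[0.4,0,0,0.5,0],[0.4,0,0,0.9,0],[0.4,0,0,0.9,0],[0.4,0,0,0.7,0],[0.4,0,0,0.3,0],[0.4,0,0,0.1,0],[0.4,0,0,0.06,0],[0.4,0,0,0.03,0],[0.4,0,0,0,0],[0.4,0,0,0,0]]'
```

```text
clock: 27.1
tool_pos: [543.0, 76.5, 178.8]
tool_rot: [-180.0, 0.0, 90.0]
wrist_force: [-0.5, -0.0, -1.5]
opening: 0.408
grasp_force: 30.0
clock: 28.22
tool_pos: [625.3, -66.6, 178.8]
tool_rot: [-180.0, -0.0, 90.1]
wrist_force: [-0.4, -0.1, -2.4]
opening: 0.412
grasp_force: 30.0
clock: 29.48
tool_pos: [625.9, -67.5, 91.8]
tool_rot: [180.0, 0.0, 90.0]
wrist_force: [0.2, 0.3, -3.0]
opening: 0.411
grasp_force: 30.0
```

```bash
python3 -m handwheel '[[0.4,0,0,0.04,0],[0.4,0,0,0,0],[0.4,0,0,0,0]]'; python3 -m handwheel '[[0.4,0,0,0.03,0],[0.4,0,0,0,0],[0.4,0,0,0,0]]'; python3 -m handwheel '[[0.4,0,0,0.02,0],[0.4,0,0,0,0],[0.4,0,0,0,0]]'
```

```text
clock: 29.85
tool_pos: [625.7, -67.4, 90.4]
tool_rot: [-180.0, 0.0, 90.0]
wrist_force: [0.0, 0.9, -2.1]
opening: 0.404
grasp_force: 30.0
clock: 30.22
tool_pos: [625.8, -67.4, 89.9]
tool_rot: [180.0, 0.0, 90.0]
wrist_force: [-1.1, 0.2, -0.0]
opening: 0.407
grasp_force: 30.0
clock: 30.6
tool_pos: [625.8, -67.4, 89.9]
tool_rot: [180.0, 0.0, 90.0]
wrist_force: [-2.9, 0.4, 5.0]
opening: 0.412
grasp_force: 30.0
```

```bash
python3 -m handwheel '[[0.1,0,0,0,0],[-0.4,0,0,0,0],[-0.4,0,0,0,0],[-0.4,0,0,0,0],[-0.4,0,0,0,0],[-0.4,0,0,-0.3,0],[-0.4,0,0,-0.7,0],[-0.4,0,0,-1,0],[-0.4,0,0,-1,0],[-0.4,0,0,-1,0],[-0.4,-0.38,-1,0,0],[-0.4,0,-1,0,0]]'
python3 -m handwheel '[[-0.4,0,-1,0,0],[-0.4,0,-1,0,0],[-0.4,0,-1,0,0],[-0.4,0,-1,0,0],[-0.4,0,-1,0,0],[-0.4,0,-0.49,0,0],[-0.4,0,0,0,0],[-0.4,0,0,0,0]]'
python3 -m handwheel '[[-0.4,0,0,0.5,0],[-0.4,0,0,1,0],[-0.4,0,0,1,0],[-0.4,0,0,0.8,0],[-0.4,0,0,0.5,0],[-0.4,0,0,0.3,0],[-0.4,0,0,0,0],[-0.4,0,0,0,0]]'
python3 -m handwheel '[[0.3,0,0,0,0],[0.3,0,0,0,0],[0.3,0,0,0,0],[0.3,0,0,0,0],[0.3,0,0,0,0],[0.3,0,0,0,0],[0.3,0,0,0,0]]'
```

```text
clock: 32.1
tool_pos: [575.6, -77.5, 191.0]
tool_rot: [179.9, 0.1, 90.0]
wrist_force: [-0.3, -0.1, 0.7]
opening: 0.7
grasp_force: 0.0
clock: 33.1
tool_pos: [439.4, -77.3, 189.6]
tool_rot: [179.9, 0.0, 90.0]
wrist_force: [0.1, 0.2, 0.9]
opening: 0.699
grasp_force: 0.0
clock: 34.1
tool_pos: [438.9, -77.2, 87.2]
tool_rot: [179.9, 0.0, 90.0]
wrist_force: [-0.0, -0.5, 0.1]
opening: 0.7
grasp_force: 0.0
clock: 34.98
tool_pos: [438.6, -77.1, 86.9]
tool_rot: [180.0, 0.0, 90.0]
wrist_force: [-1.7, -0.3, 5.4]
opening: 0.456
grasp_force: 30.0
```

```bash
python3 -m handwheel '[[0.3,0,0,-0.4,0],[0.3,0,0,-1,0],[0.3,0,0,-1,0],[0.3,-1,0,0,0],[0.3,-1,0,0,0],[0.3,-1,0,0,0],[0.3,-0.2,0.64,0,0],[0.3,0,1,0,0],[0.3,0,1,0,0],[0.3,0,1,0,0],[0.3,0,1,0,0],[0.3,0,1,0,0]]'
python3 -m handwheel '[[0.3,0,1,0,0],[0.3,0,1,0,0],[0.3,0,0,0,0],[0.3,0,0,0,0],[0.3,0,0,0,0],[0.3,0,0,0.4,0],[0.3,0,0,0.6,0],[0.3,0,0,0.3,0],[0.3,0,0,0.14,0],[0.3,0,0,0.05,0],[0.3,0,0,0,0],[0.3,0,0,0,0]]'
```

```text
clock: 36.48
tool_pos: [580.0, -156.8, 146.5]
tool_rot: [-179.9, -0.0, 90.0]
wrist_force: [-0.3, -0.8, -1.9]
opening: 0.457
grasp_force: 30.0
clock: 37.98
tool_pos: [629.7, -157.0, 109.9]
tool_rot: [180.0, 0.0, 90.0]
wrist_force: [0.1, -0.0, -1.2]
opening: 0.455
grasp_force: 30.0
```

```bash
python3 -m handwheel '[[0.3,0,0,0.03,0],[0.3,0,0,0,0],[0.3,0,0,0,0]]'; python3 -m handwheel '[[0.3,0,0,0.03,0],[0.3,0,0,0,0],[0.3,0,0,0,0]]'
```

```text
clock: 38.35
tool_pos: [629.6, -156.9, 108.7]
tool_rot: [180.0, 0.0, 90.0]
wrist_force: [-0.2, 0.8, -2.2]
opening: 0.452
grasp_force: 30.0
clock: 38.72
tool_pos: [629.6, -156.9, 108.0]
tool_rot: [180.0, 0.0, 90.0]
wrist_force: [-0.1, 0.1, -2.9]
opening: 0.453
grasp_force: 30.0
```

```bash
python3 -m handwheel '[[0.3,0,0,0.03,0],[0.3,0,0,0,0],[0.3,0,0,0,0]]'; python3 -m handwheel '[[0.3,0,0,0.02,0],[0.3,0,0,0,0],[0.3,0,0,0,0]]'
```

```text
clock: 39.1
tool_pos: [629.6, -157.0, 107.9]
tool_rot: [180.0, 0.0, 90.0]
wrist_force: [-2.1, 0.3, 5.7]
opening: 0.45
grasp_force: 30.0
clock: 39.48
tool_pos: [629.6, -157.0, 107.9]
tool_rot: [180.0, 0.0, 90.0]
wrist_force: [-3.5, 2.4, 7.9]
opening: 0.457
grasp_force: 30.0
```

Contact made. Release, rise, back off and look.

```bash
python3 -m handwheel '[[0.1,0,0,0,0],[-0.4,0,0,0,0],[-0.4,0,0,0,0],[-0.4,0,0,0,0],[-0.4,0,0,0,0],[-0.4,0,0,-0.3,0],[-0.4,0,0,-0.7,0],[-0.4,0,0,-1,0],[-0.4,0,0,-1,0],[-0.4,0,0,-1,0],[-0.4,0,-1,0,0],[-0.4,0,-1,0,0]]'
python3 -m handwheel '[[-0.4,-1,-1,0,0],[-0.4,-1,-1,0,0],[-0.4,-1,-1,0,0],[-0.4,-1,-1,0,0],[-0.4,-1,-1,0,0],[-0.4,-1,-1,0,0],[-0.4,0,0,0,0],[-0.4,0,0,0,0]]'
python3 - <<'E'
from h import *
P=[(617.8,112.5),(621.8,22.5),(625.8,-67.4),(629.6,-157.1)]; Hh=[50,75,100,125]; Rr=[15,17,19,21]
out=[]
for n,(x,y,w,h) in(("top",(130,100,280,130)),("side",(80,90,260,190))):
    I=cv2.convertScaleAbs(cv2.resize(bot.get_image(n)[:,:,::-1],None,fx=2.8,fy=2.8,interpolation=cv2.INTER_CUBIC),alpha=1.4)
    for p,H,r in zip(P,Hh,Rr):
        for z,q in((26,30),(21+H,r)): cv2.polylines(I,[(2.8*pix(n,circ(*p,z,q))+.9).astype(int)],True,(0,255,0),1)
    cv2.imwrite(f"pics/f_{n}.png",I[int(y*2.8):int((y+h)*2.8),int(x*2.8):int((x+w)*2.8)])
E
```

```text
clock: 40.98
tool_pos: [579.3, -157.0, 208.6]
tool_rot: [179.9, 0.1, 90.1]
wrist_force: [-0.2, 0.5, 0.0]
opening: 0.703
grasp_force: 0.0
clock: 41.98
tool_pos: [430.1, -307.0, 207.7]
tool_rot: [179.9, 0.0, 90.0]
wrist_force: [0.2, -0.0, 0.3]
opening: 0.698
grasp_force: 0.0
```

View pics/f_top.png

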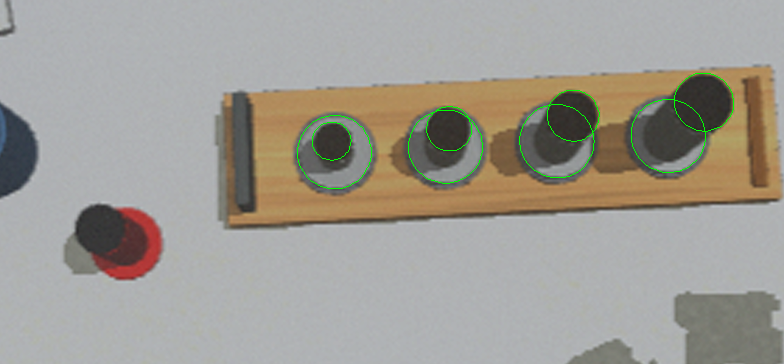

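View pics/f_side.png

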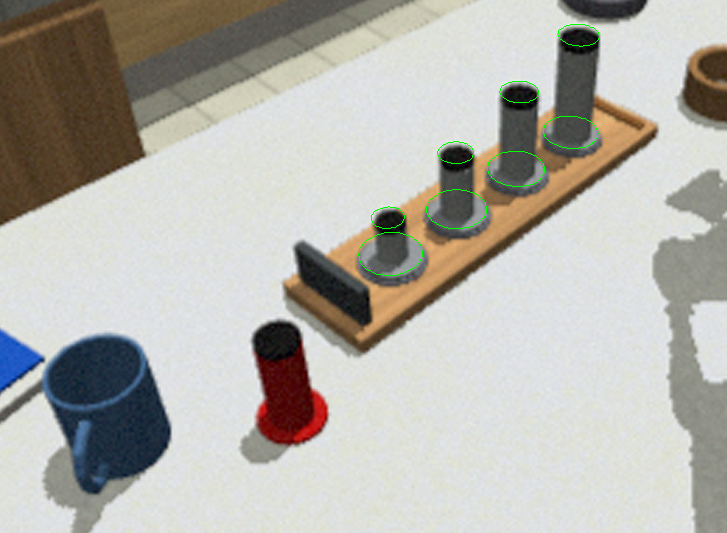

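Both views show the four legs upright on their discs, running a, b, c, d from the stop. Every outline fits to about 1–2 mm in the top view (plates at (334,151), (447,147), (557,141), (669,136)). The mug and the red leg look undisturbed and the gripper is clear, so I'm handing in.

```bash
python3 -c "
from workcell import bot
print(bot.close_job())"
```

```text
the job is handed in; nothing more can be done
None
```

I handed the job in at about 42 s: all four legs stand upright and centred on their felt discs, shortest next to the stop and tallest at the far end, and I left the mug and both look-alikes alone.

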